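Load the rubber compression press and latch its clamp levers

ROBOT

A 6-joint arm with a two-finger parallel gripper is mounted at the origin on the work surface. World frame = base frame: x ahead of the robot, y to its left, z up, the work surface at z = 0. Lengths are in mm, angles in rad, forces in N, time in s.
With the tool pointing down it reaches from about 275 to 750 mm from the base axis. Payload 10.2 kg.
Tool frame: the origin (TCP) lies midway between the tips of the shut fingers; the grasp point (between the pads) lies 19 mm behind it; z points along the fingers, y is the line along which they close (so a half turn about z gives the same grasp; the last joint's range is limited). The gripper opens to 85 mm and grips with 20 to 120 N. Pads are 22 mm wide; open, the fingers measure 114 mm over their backs; the gripper's body (76 mm by 85 mm) begins 54 mm behind the grasp point. The pads swing forward as they close: fully open they stand 13 mm farther back than shut.
Start: joints at [-1.536, 0.313, 1.498, -0, 1.331, -0.223], TCP at [133.837, -507.66, 231.294] pointing down, gripper open.
Joint ranges: [-2.94, 2.94], [-0.97, 2.17], [0.19, 2.56], [-1.23, 4.37], [0.02, 3.11], [-2.88, 2.88]. Speed limits (rad/s): [2.39, 2.39, 3.01, 3.14, 3.14, 3.14].

INTERFACE

Orientations are given as a unit quaternion [w, x, y, z].
In Python, from rig import ctrl, capture, camera_info gives the robot as it stands.
- The arm moves only by the tool apply_moves, never from a script. Its argument "targets" is a list of rows, each a list of 3 entries, a list of its own where there are three numbers: the finger opening in mm, from 0 to 85.4, then the shift along the world's x, y, z in mm, then the turn, a rotation vector about the world's x, y, z in degrees. In form: [[grip, [dx, dy, dz], [rx, ry, rz]], ...]. A call has 1 to 20 rows; each row is the pose to reach, as a shift and turn from the pose commanded when the call began; what a row does not reach only later rows make up. A row lasts 1/10 s, in which the tool goes at most 50 mm and 8.59 degrees, less where a joint would pass 70% of its speed; a pose out of reach is approached as far as the arm can. A call with a gripper value outside its range is refused whole. The fingers move at their own pace and stop on an object; "squeeze" is the grip in N (left out, the last holds). Time passes only in rows, so rows that repeat a pose let the fingers close. It gives the time, the measured TCP pose, the force, the opening and the grip force at its end, in the units of the state.
- ctrl.sense(): the state, without advancing time (a new reading comes with each control period).
- capture(name): name is "scene" or "top" or "wrist"; returns (picture, depth): 400x640x3 uint8, blue, green, red; 400x640 float32, mm along the optical axis (not along the pixel's ray), 0 where there is no reading.
- camera_info(name): a dict with "vfov" (degrees; the focal length in pixels is half the picture's height over the tangent of half this angle, whatever the lens; pixels are square), "cx", "cy" (the principal point, pixels), "k1" (the pictures are not rectified: a ray, as slopes to the right and down, at radius r is drawn at 1 + k1 r^2 times it, then the intrinsics apply), "extrinsics" (4x4, takes a point from camera to world coordinates). Camera axes: x right, y down, z forward; pixel columns grow to the right and rows downward; lengths in mm; the calibration is good to about 2 mm. A picture is of the moment at which its call begins: read the wrist's pose just before it. camera_info takes no time and is no camera call; for the wrist camera it gives the pose at the moment of the call.
- ctrl.finish_job(): hands the job in; it is judged then, once.
The state is a dict: "time_s": time; "joints": joint angles; "dq": joint speeds; "tau": joint torques, N m; "eef_pos": TCP position; "ee_rot": TCP orientation; "force": force on the tool from outside, world axes, zero at the start; "wrist_torque": the same for the moment, N m; "grip_width": opening from 0.0 (shut) to 1.0 (fully open); "grip_force": force on a finger pad.
Only numpy, scipy, OpenCV 4.12 (cv2) and the standard library are available. Lean on these libraries where they do the work, as an engineer would, in place of code of your own. Each camera call takes 0.05 s, during which the arm holds its last target. There are 200 camera calls.

TASK

Fold the press's clear cover right back, take the tested black block with the white stripe out of the bed into the green tray beside the one already there, and put every new orange block from the white tray into the bed, none on top of another. Then fold the cover fully shut, and only after that press both red clamp levers down until their pawls hold them. Leave the other things on the bench where they are.

Things in the scene. Friction and masses are not known exactly. Their poses are not given: they have to be found in the camera images.
- press: fixed compression press: a blue body 175 x 380 x 40 mm (x, y, z) with an open steel bed sunk in the middle, 135 x 200 mm inside, its floor 8 mm above the bench and its rim 40 mm above. Origin at the centre of its underside; x points away from the robot (to the cover's hinge), y along its width to the left. Pawl housings on the outer ends rise to 86 mm
- bed (a point): centre of the bed's floor (8 mm above the bench)
- cover (a joint): hinge of the press's clear cover (yellow edges, 151 x 216 x 6 mm) in rad: 0 = shut flat over the bed, grows as its front edge is folded up and away from the robot, stop at 1.75 (leaning back past upright). The hinge is stiff: the cover stays where it is left (about 3 N at the handle). Starts part open
- cover_handle (a point): middle of the cover's black handle bar, 12 mm thick and 90 mm long, parallel to the hinge, 195 mm from the hinge axis and 40 mm in front of the cover's front edge, on two thin stays at the bar's ends
- cover_hinge (a point): middle of the cover's hinge axis, 44 mm above the bench at the press's far edge; the axis runs along the press's y
- lever_left (a joint): left (press +y) clamp lever, a steel bar with a red pad at the end nearer the robot. 0 = sprung up (0.45 rad above level), grows as the pad is pressed, stop at 0.45 (level). A brass pawl snaps over it at 0.41 and holds it at 0.40; let go earlier it springs back. 7 to 10 N at the pad. Pivot at press x +65, y 155 to that side, z 62 mm, axis along y; pad 150 mm from it
- lever_left_pad (a point): centre of the upper face of the left lever's red pad (42 x 30 mm, 14 mm thick); moves with the lever
- lever_right (a joint): right (press -y) clamp lever, a steel bar with a red pad at the end nearer the robot. 0 = sprung up (0.45 rad above level), grows as the pad is pressed, stop at 0.45 (level). A brass pawl snaps over it at 0.41 and holds it at 0.40; let go earlier it springs back. 7 to 10 N at the pad. Pivot at press x +65, y 155 to that side, z 62 mm, axis along y; pad 150 mm from it
- lever_right_pad (a point): centre of the upper face of the right lever's red pad (42 x 30 mm, 14 mm thick); moves with the lever
- new_tray: fixed white shallow tray for new blocks, 170 x 130 mm, floor 4 mm thick, rim 12 mm above the bench, wall 4 mm; origin at the centre of its underside. It stands to one side of the press, either one
- done_tray: fixed green shallow tray for tested blocks, 170 x 130 mm, floor 4 mm thick, rim 12 mm above the bench, wall 4 mm; origin at the centre of its underside; on the other side of the press
- block1: orange silicone-rubber test block, 32 x 40 x 24 mm (its own x, y, z), 40 g, origin at its centre; a new block waiting in the white tray. Two to four of the blocks 1 to 4 are present; absent ones read None
- block2: orange silicone-rubber test block, 32 x 40 x 24 mm (its own x, y, z), 40 g, origin at its centre; a new block waiting in the white tray. Two to four of the blocks 1 to 4 are present; absent ones read None
- block3: orange silicone-rubber test block, 32 x 40 x 24 mm (its own x, y, z), 40 g, origin at its centre; a new block waiting in the white tray. Two to four of the blocks 1 to 4 are present; absent ones read None
- block4: orange silicone-rubber test block, 32 x 40 x 24 mm (its own x, y, z), 40 g, origin at its centre; a new block waiting in the white tray. Two to four of the blocks 1 to 4 are present; absent ones read None
- tested: tested block: black rubber with a white stripe round its middle, 32 x 40 x 24 mm (x, y, z), origin at its centre; lies in the press's bed at the start and belongs in the green tray
- old_tested: an earlier tested block, same look and size, already lying near one end of the green tray
- brush: bystander: brush lying beyond the press, 160 mm long
- weight_disc: bystander: steel weight disc, 100 mm across, 30 mm high
- oil_bottle: bystander: white bottle with a red cap, 52 mm across, 120 mm high
- screwdriver: bystander: screwdriver, 180 mm long
- gauge_box: bystander: wooden gauge box 90 x 60 x 30 mm
- steel_plate: bystander: dark steel plate 90 x 70 x 12 mm
- small_weight: bystander: brass weight with a knob, 56 mm across, 42 mm high
Not all that is in view belongs to the job. Of the things that look like the done_tray, the smaller one is meant.

How it is judged:
By the outcome, as a careful person would: the job done as asked, in the order asked, and still so for the second after the job is handed in, with the robot touching nothing.
Of block1, block2, block3, block4 only 2 to 4 are there at a start; the rules pass over those that are not, and their reading is None.
At some moment in a run one of block1, block2, block3, block4, tested may be knocked a few centimetres aside while the robot is not near it.
Once in a run the grip may slacken for a moment while it holds something.
It also fails if it takes over 210 s, if anything falls off the work surface, if the arm or the gripper's body presses on something with over 40 N, if the wrist force passes 120 N, or if a joint passes its speed limit or range.

## Working session

There is one attempt and no reset: what is moved stays moved. The work goes in short steps, Python scripts to look and compute and a tool call to move; the robot and the scene stay as the last step left them, time stands still between calls to the robot, and variables do not carry over. Pictures are saved under pics/ and viewed, at most 14 in all, crops included, and the job is handed in when it is done.

Besides the shell and the picture viewer there is one more tool, called after ">>>" as name(argument=value, ...) on one line, values as JSON. apply_moves: Moves the arm, as the interface text tells. Its arguments: {"type":"object","properties":{"targets":{"type":"array","items":{"type":"array"}},"squeeze":{"type":"number"}},"required":["targets"]}

```bash
mkdir -p pics; ls
cat > h.py <<'E'
import numpy as np, cv2
from rig import ctrl, capture, camera_info
def K(ci):
    f=200/np.tan(np.radians(ci['vfov'])/2); return f,ci['cx'],ci['cy'],ci['k1'],np.array(ci['extrinsics'])
def slopes(ci,uv):
    f,cx,cy,k1,_=K(ci); d=(np.atleast_2d(uv).astype(float)-[cx,cy])/f; s=d.copy()
    for _ in range(20): s=d/(1+k1*(s**2).sum(1,keepdims=True))
    return s
def onplane(ci,uv,z):
    T=K(ci)[4]; s=slopes(ci,uv); r=np.c_[s,np.ones(len(s))]@T[:3,:3].T
    return T[:3,3]+r*((z-T[2,3])/r[:,2])[:,None]
def withdepth(ci,uv,dep):
    T=K(ci)[4]; s=slopes(ci,uv); return (np.c_[s,np.ones(len(s))]*np.atleast_1d(dep)[:,None])@T[:3,:3].T+T[:3,3]
def proj(ci,P):
    f,cx,cy,k1,T=K(ci); p=(np.atleast_2d(P)-T[:3,3])@T[:3,:3]; s=p[:,:2]/p[:,2:]
    return s*(1+k1*(s**2).sum(1,keepdims=True))*f+[cx,cy]
E
python3 - <<'E'
from h import *
for n in ('scene','top'):
    ci=camera_info(n); print(n,{k:(np.round(v,3).tolist() if k=='extrinsics' else v) for k,v in ci.items()})
    p,d=capture(n); cv2.imwrite(f'pics/{n}0.png',p); np.save(f'{n}0.npy',d)
s=ctrl.sense(); print(s)
E
```

```text
pics
scene {'vfov': 56.00093198368682, 'cx': 319.8484559186445, 'cy': 199.91441559056102, 'k1': -0.009884523153901363, 'extrinsics': [[-0.336, 0.536, -0.774, 1314.114], [0.942, 0.193, -0.275, 232.494], [0.001, -0.822, -0.57, 724.06], [0.0, 0.0, 0.0, 1.0]]}
top {'vfov': 47.404624843526435, 'cx': 320.7085340748598, 'cy': 194.04227463365308, 'k1': -0.07893143884020125, 'extrinsics': [[0.016, -0.982, 0.187, 197.62], [-1.0, -0.015, 0.008, -69.341], [-0.005, -0.187, -0.982, 1553.59], [0.0, 0.0, 0.0, 1.0]]}
{'time_s': 0.1, 'joints': array([-1.53642382e+00,  3.13388950e-01,  1.49834718e+00,  1.70347248e-05,
        1.33100931e+00, -2.23397438e-01]), 'dq': array([-3.20464007e-04, -8.08024894e-04, -1.39374592e-03, -1.44309860e-03,
        1.11466533e-03, -6.96678515e-05]), 'tau': array([ 5.24308169e-03, -4.12892783e+01, -2.60143322e+01, -7.24449774e-05,
        2.99991982e-03,  1.48962528e-05]), 'eef_pos': array([ 133.82128229, -507.4244017 ,  230.80015967]), 'ee_rot': array([-5.73038747e-04,  9.91705919e-01,  1.28526409e-01,  6.26307321e-05]), 'force': array([-0.72548895, -0.72929084, -0.33948736]), 'wrist_torque': array([ 0.05034519,  0.0223378 , -0.0189805 ]), 'grip_force': 0.0, 'grip_width': 0.9994969859633493}
```

View pics/top0.png

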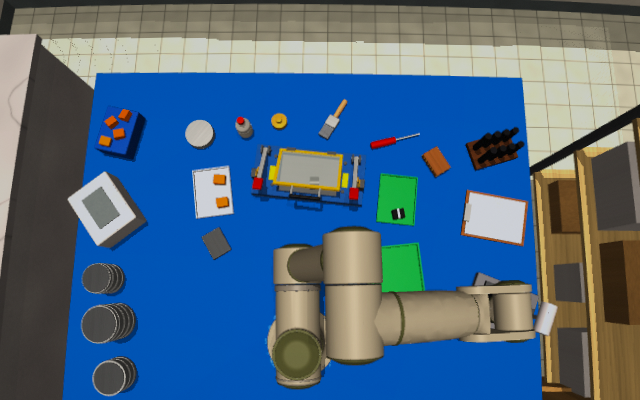

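View pics/scene0.png

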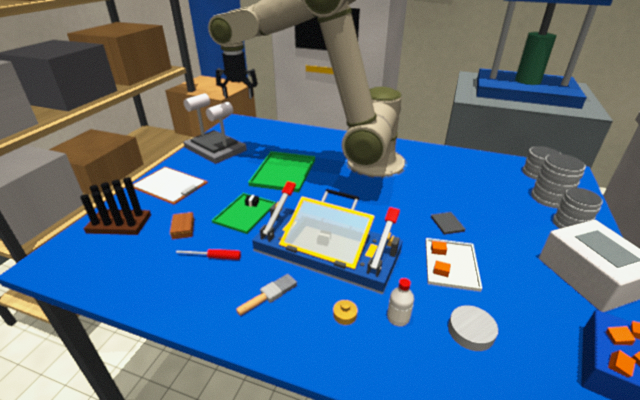

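Top: the press is near (310,178), with its cover part open and red pads at (257,184) and (354,187). The white tray is at (213,192) and holds orange blocks at (220,180) and (222,202). The smaller green tray is at (397,199) with the old tested block at (398,213).

Candidates:
- Orange blocks: the two in the white tray, or those in the blue bin at (120,130), which is a decoy.
- Green trays: (397,199), or (402,268), which looks larger.
- Black/white block: (398,213) is the old one. The tested one is under the cover, about (314,180) in top and (323,238) in scene.

```bash
cat >> h.py <<'E'
def blobs(mask,amin=15):
    n,l,st,c=cv2.connectedComponentsWithStats(mask.astype(np.uint8)); return [(c[i],st[i,4],l==i) for i in range(1,n) if st[i,4]>=amin]
def hsv(p): return cv2.cvtColor(p,cv2.COLOR_BGR2HSV).astype(int)
def red(p): h=hsv(p); return ((h[...,0]<5)|(h[...,0]>174))&(h[...,1]>190)&(h[...,2]>120)
def orange(p): h=hsv(p); return (h[...,0]>=6)&(h[...,0]<17)&(h[...,1]>190)&(h[...,2]>150)
def yellow(p): h=hsv(p); return (h[...,0]>=22)&(h[...,0]<33)&(h[...,1]>170)&(h[...,2]>120)
def green(p): h=hsv(p); return (h[...,0]>=50)&(h[...,0]<75)&(h[...,1]>150)&(h[...,2]>60)
E
python3 - <<'E'
from h import *
for n in ('top','scene'):
    p=cv2.imread(f'pics/{n}0.png'); d=np.load(f'{n}0.npy'); ci=camera_info(n)
    for nm,f in (('red',red),('orange',orange),('yellow',yellow),('green',green)):
        for c,a,m in blobs(f(p)):
            vv,uu=np.nonzero(m); dd=d[m]; ok=dd>0
            P=withdepth(ci,np.c_[uu,vv][ok],dd[ok]) if ok.any() else np.zeros((1,3))
            out=''
            if nm in('green','orange'):
                z=P[:,2]; z0=24+4 if nm=='orange' else 4
                Q=onplane(ci,np.c_[uu,vv],z0)[:,:2].astype(np.float32); r=cv2.minAreaRect(Q); out=np.round(np.r_[r[0],r[1],r[2]],1)
            print(n,nm,np.round(c,1),a,'med',np.round(np.median(P,0),1),'p5-95',np.round(np.percentile(P,[3,97],0),0).tolist(),out)
p=cv2.imread('pics/top0.png')[130:225,180:430]; a=cv2.resize(p,None,fx=3.2,fy=3.2,interpolation=cv2.INTER_CUBIC)
p=cv2.imread('pics/scene0.png')[170:300,240:490]; b=cv2.resize(p,None,fx=2.2,fy=2.2,interpolation=cv2.INTER_CUBIC)
b=cv2.copyMakeBorder(b,0,0,0,800-b.shape[1],cv2.BORDER_CONSTANT); cv2.imwrite('pics/c1.png',np.vstack([a,b])[:600])
E
```

```text
top red [240.  119.8] 35 med [718.6 215.1 119.3] p5-95 [[710.0, 205.0, 115.0], [727.0, 225.0, 124.0]] 
top red [382.9 142.1] 142 med [ 678.3 -271.2   22.5] p5-95 [[663.0, -311.0, 17.0], [694.0, -233.0, 30.0]] 
top red [257.2 182.7] 92 med [501.9 146.1 132.9] p5-95 [[484.0, 134.0, 121.0], [520.0, 159.0, 143.0]] 
top red [353.5 193. ] 91 med [ 473.2 -160.6  134.3] p5-95 [[456.0, -173.0, 124.0], [491.0, -150.0, 144.0]] 
top orange [123.3 113.4] 56 med [750.7 631.6  87.5] p5-95 [[737.0, 615.0, 80.0], [765.0, 645.0, 94.0]] [773.4 659.4  22.9  37.3  64.6]
top orange [110.2 120.6] 62 med [724.4 675.6  88.4] p5-95 [[709.0, 660.0, 78.0], [741.0, 690.0, 96.0]] [746.3 705.5  24.4  34.8  36.3]
top orange [118.2 132.6] 76 med [681.  642.6  87.3] p5-95 [[667.0, 626.0, 80.0], [696.0, 658.0, 96.0]] [700.8 670.8  27.5  37.   10. ]
top orange [436.6 160.1] 320 med [ 614.9 -457.1   29.2] p5-95 [[576.0, -490.0, 22.0], [653.0, -422.0, 36.0]] [ 614.4 -456.7   84.4   52.2   32.1]
top orange [218.8 179. ] 88 med [535.5 296.5  27.2] p5-95 [[522.0, 278.0, 21.0], [551.0, 313.0, 34.0]] [536.  295.2  28.3  35.9 
[... 2474 characters left out ...]
19 med [-392.2 -380.1  219.2] p5-95 [[-402.0, -440.0, 208.0], [-385.0, -320.0, 231.0]] 
scene yellow [328.2 233.8] 681 med [581.4  -2.4  71.5] p5-95 [[497.0, -126.0, 42.0], [642.0, 94.0, 116.0]] 
scene yellow [371.  250.5] 76 med [562.9 110.7  41.1] p5-95 [[542.0, 102.0, 39.0], [584.0, 119.0, 43.0]] 
scene yellow [345.  310.1] 227 med [764.2  99.1  23. ] p5-95 [[743.0, 75.0, 20.0], [781.0, 118.0, 42.0]] 
scene green [282.2 170.4] 1625 med [ 203.  -315.1    5.9] p5-95 [[84.0, -402.0, 3.0], [327.0, -216.0, 17.0]] [ 193.1 -315.1  259.4  190.2    6.8]
scene green [242.8 214. ] 1180 med [ 497.  -316.6    4.4] p5-95 [[406.0, -383.0, 2.0], [568.0, -257.0, 13.0]] [ 480.4 -321.   131.1  172.    84.6]
```

View pics/c1.png

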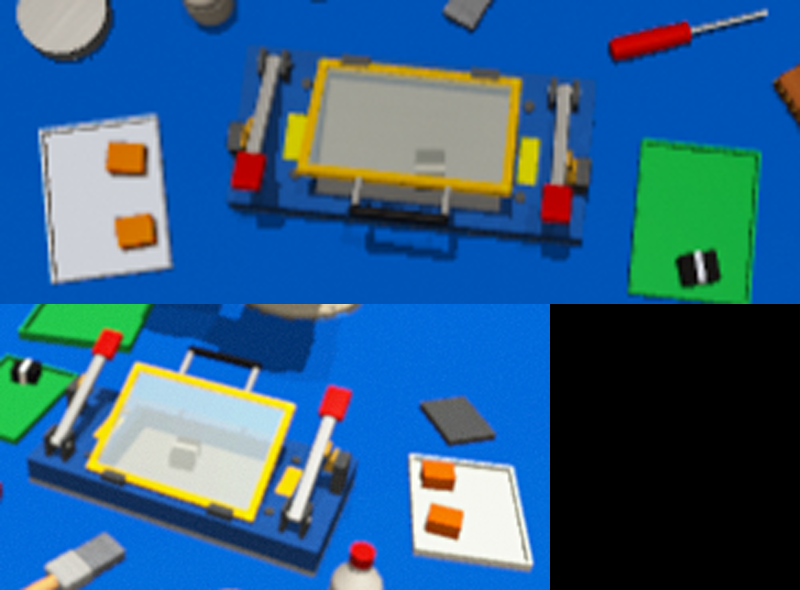

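The crop shows the tested block through the clear cover, at top px (314,179) and scene px (323,238). The white tray holds two orange blocks.

Run:
```python
from h import *
vv,uu=np.mgrid[0:400,0:640]; uv=np.c_[uu.ravel(),vv.ravel()]
for n in('top','scene'):
    p=cv2.imread(f'pics/{n}0.png'); d=np.load(f'{n}0.npy').ravel(); ci=camera_info(n)
    P=withdepth(ci,uv,d); P[d<=0]=1e4
    reg=(abs(P[:,0]-558)<130)&(abs(P[:,1]+13)<230)
    m=reg&(abs(P[:,2]-40)<8)
    m=cv2.morphologyEx(m.reshape(400,640).astype(np.uint8),cv2.MORPH_OPEN,np.ones((3,3))).ravel()>0
    r=cv2.minAreaRect(P[m][:,:2].astype(np.float32)); print(n,'rim',m.sum(),np.round(np.r_[r[0],r[1],r[2]],1))
    g=p.reshape(-1,3).astype(int); blk=reg&(g.max(1)<60)&(P[:,2]>60)
    for c,a,mm in blobs(blk.reshape(400,640),8): print(' black',np.round(c,1),a,np.round(np.median(P[mm.ravel()],0),1))
    Y=reg&yellow(p).ravel()&(abs(P[:,1]+13)<110); Q=P[Y]
    a=np.radians(-5.2); X=(Q[:,0]-558)*np.cos(a)+(Q[:,1]+13)*np.sin(a)
    print(' yellow line x vs z',np.round(np.polyfit(X,Q[:,2],1),3), np.round(np.percentile(X,[1,99]),0))
    px={'top':(314.3,179),'scene':(323,238)}[n]
    print(' tested',onplane(ci,[px],32).round(1), 'depth',P.reshape(400,640,3)[int(px[1]),int(px[0])].round(1))
    # old tested white stripe / block on green tray
    reg2=(abs(P[:,0]-479)<85)&(abs(P[:,1]+320)<62)&(P[:,2]>20)
    print(' old',reg2.sum(),np.median(P[reg2],0).round(1))
    # white tray
    h=hsv(p).reshape(-1,3); w=(h[:,1]<60)&(h[:,2]>150)&(abs(P[:,0]-500)<130)&(abs(P[:,1]-300)<110)&(P[:,2]<20)|((abs(P[:,0]-500)<80)&(abs(P[:,1]-290)<40)&orange(p).ravel())
    r=cv2.minAreaRect(P[w][:,:2].astype(np.float32)); print(' white',np.round(np.r_[r[0],r[1],r[2]],1))
    for c,a,mm in blobs(orange(p)&((abs(P[:,1]-290)<45)&(abs(P[:,0]-500)<90)).reshape(400,640),20):
        t=mm.ravel()&(P[:,2]>22); r=cv2.minAreaRect(P[t][:,:2].astype(np.float32)); print(' block',np.round(c,1),np.round(np.r_[r[0],r[1],r[2]],1))
```

```text
top rim 1773 [556.6 -13.  380.8 177.1  84.9]
 black [360.8 188.4] 9 [ 500.  -189.5   76.3]
 black [304.3 197.2] 115 [457.1  -4.9 136.3]
 yellow line x vs z [-0.511 84.459] [-65.  77.]
 tested [[539.8 -33.8  32. ]] depth [525.8 -34.3  94.5]
 old 102 [ 427.1 -319.4   27.6]
 white [496.2 320.7 170.6 130.2   8.2]
 block [218.8 179. ] [535.6 295.8  39.7  28.9  86.3]
 block [220.8 201.3] [456.8 280.9  27.3  37.6  11.6]
scene rim 2250 [561.2 -16.2 382.3 177.6  84.5]
 black [342.6 194.2] 78 [465.3  -1.2 135. ]
 black [271.2 210.5] 10 [ 531.9 -196.1   76.3]
 black [272.2 230.4] 8 [ 602.1 -159.9   64.9]
 black [393.8 247.2] 37 [565.4 168.7  70.5]
 yellow line x vs z [-0.487 85.456] [-59.  80.]
 tested [[548.7 -30.3  32. ]] depth [590.6 -15.9  69.9]
 old 89 [ 435.8 -320.7   27.2]
 white [498.7 319.9 174.8 131.6   8.4]
 block [438.8 245.8] [462.3 279.7  31.3  36.8  11.9]
 block [442.  266.5] [543.3 295.9  34.9  31.3  85.5]
```

>>> apply_moves(targets=[[0,[271,504,-50],[0,0,-20]],[0,[271,504,-50],[0,0,-20]],[0,[271,504,-50],[0,0,-20]],[0,[271,504,-50],[0,0,-20]],[0,[271,504,-50],[0,0,-20]],[0,[271,504,-50],[0,0,-20]],[0,[271,504,-50],[0,0,-20]],[0,[271,504,-50],[0,0,-20]],[0,[271,504,-50],[0,0,-20]],[0,[271,504,-50],[0,0,-20]],[0,[271,504,-50],[0,0,-20]],[0,[271,504,-50],[0,0,-20]],[0,[271,504,-50],[0,0,-20]],[0,[271,504,-50],[0,0,-20]],[0,[271,504,-50],[0,0,-20]],[0,[271,504,-50],[0,0,-20]]])

```text
time_s: 1.7
eef_pos: [404.6, -4.5, 181.4]
ee_rot: [0.0, 0.999, -0.046, 0.0]
force: [-0.1, 0.1, -0.8]
grip_width: 0.001
grip_force: 0.0
```

>>> apply_moves(targets=[[0,[0,0,-40],[0,0,0]],[0,[0,0,-69],[0,0,0]],[0,[0,0,-69],[0,0,0]],[0,[25,0,-69],[0,0,0]],[0,[42,0,-69],[0,0,0]],[0,[54,-1,-50],[0,0,0]],[0,[67,-2,-31],[0,0,0]],[0,[80,-4,-18],[0,0,0]],[0,[94,-5,-4],[0,0,0]],[0,[110,-7,6],[0,0,0]],[0,[127,-8,17],[0,0,0]],[0,[145,-10,24],[0,0,0]],[0,[163,-11,31],[0,0,0]],[0,[182,-13,34],[0,0,0]],[0,[201,-15,37],[0,0,0]],[0,[216,-16,37],[0,0,0]],[0,[230,-18,37],[0,0,0]],[0,[230,-18,37],[0,0,0]]])

```text
time_s: 3.5
eef_pos: [635.6, -22.5, 219.6]
ee_rot: [0.0, 0.999, -0.046, 0.001]
force: [0.3, -0.5, 0.1]
grip_width: 0.003
grip_force: 0.0
```

Run:
```python
from h import *
p,d=capture('scene'); cv2.imwrite('pics/s1.png',p); np.save('s1.npy',d)
print(ctrl.sense()['force'])
```

```text
[-1.40861116 -0.16787238  0.66630583]
```

View pics/s1.png

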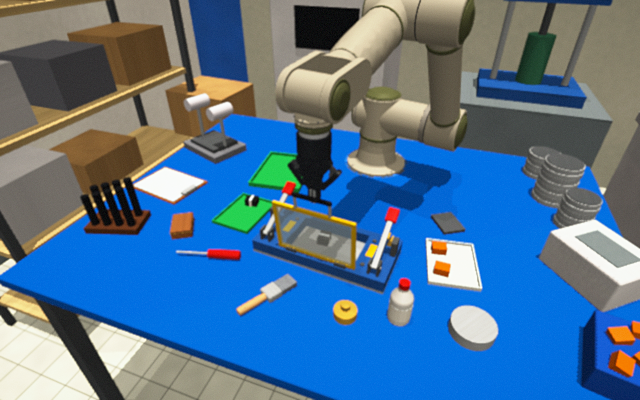

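The scene view shows the cover past upright, with its bar at about (315,200) against the fingers. I'll push on to the stop.

>>> apply_moves(targets=[[0,[10,-1,-1],[0,0,0]],[0,[20,-2,-2],[0,0,0]],[0,[25,-2,-2],[0,0,0]],[0,[25,-2,-2],[0,0,0]]])

```text
time_s: 3.95
eef_pos: [651.6, -23.5, 217.8]
ee_rot: [0.0, 0.999, -0.046, -0.012]
force: [-55.0, 1.0, 18.0]
grip_width: 0.003
grip_force: 27.9
```

>>> apply_moves(targets=[[40,[-40,3,0],[0,0,0]],[85,[-80,5,20],[0,0,0]],[85,[-120,10,50],[0,0,0]],[85,[-160,10,80],[0,0,0]],[85,[-160,10,80],[0,0,0]],[85,[-160,10,80],[0,0,0]],[85,[-160,10,80],[0,0,0]]])

```text
time_s: 4.65
eef_pos: [499.9, -13.8, 295.6]
ee_rot: [-0.0, 0.999, -0.046, -0.001]
force: [0.0, -0.6, -0.2]
grip_width: 0.995
grip_force: 0.0
```

Run:
```python
from h import *
print(ctrl.sense()['eef_pos'],ctrl.sense()['force'])
ci=camera_info('wrist'); np.save('w1ci.npy',ci,allow_pickle=True); print(np.round(ci['extrinsics'],2))
p,d=capture('wrist'); cv2.imwrite('pics/w1.png',p); np.save('w1.npy',d)
```

```text
[499.86545872 -13.79662619 295.59812932] [ 0.01990183 -0.63283789 -0.19653399]
[[-9.0000e-02 -9.6000e-01 -2.8000e-01  5.7135e+02]
 [-1.0000e+00  9.0000e-02  3.0000e-02 -2.0310e+01]
 [ 0.0000e+00  2.8000e-01 -9.6000e-01  4.3811e+02]
 [ 0.0000e+00  0.0000e+00  0.0000e+00  1.0000e+00]]
```

View pics/w1.png

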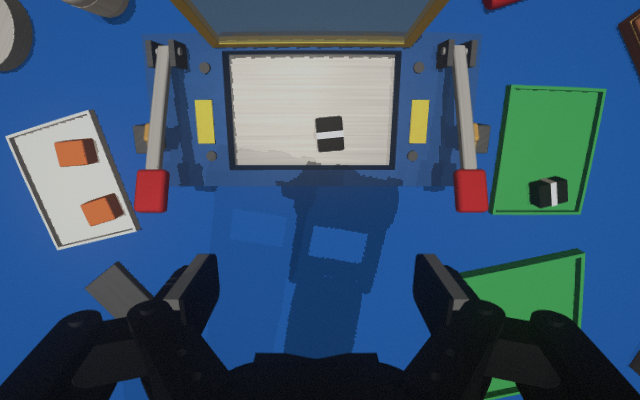

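The wrist view shows the bed open with the tested block at (330,134). The orange blocks are at (76,152) and (101,210), the done tray at (548,150), and the old block at (549,192). Next I measure them precisely.

```bash
cat >> h.py <<'E'
def topface(ci,p,d,mask,zc,amin=60,tol=7):
    """blocks: pixels of mask whose depth height is near zc -> rect in world (cx,cy,w,h,ang)"""
    out=[]
    for c,a,m in blobs(mask,amin):
        vv,uu=np.nonzero(m); P=withdepth(ci,np.c_[uu,vv],d[m]); ok=(d[m]>0)&(abs(P[:,2]-zc)<tol)
        if ok.sum()<30: continue
        Q=onplane(ci,np.c_[uu,vv][ok],zc)[:,:2].astype(np.float32); r=cv2.minAreaRect(Q)
        out.append((c.round(0),a,np.round(np.r_[r[0],r[1],r[2]],1),np.median(P[ok],0).round(1)))
    return out
def solid(ci,d,zlo,zhi,cx,cy,rx,ry):
    vv,uu=np.mgrid[0:400,0:640]; P=withdepth(ci,np.c_[uu.ravel(),vv.ravel()],d.ravel())
    return ((d.ravel()>0)&(P[:,2]>zlo)&(P[:,2]<zhi)&(abs(P[:,0]-cx)<rx)&(abs(P[:,1]-cy)<ry)).reshape(400,640)
E
python3 - <<'E'
from h import *
ci=np.load('w1ci.npy',allow_pickle=True).item(); p=cv2.imread('pics/w1.png'); d=np.load('w1.npy')
print('orange',*topface(ci,p,d,orange(p)|((hsv(p)[...,0]<17)&(hsv(p)[...,1]>120)&(hsv(p)[...,2]>80)),28),sep='\n')
g=p.max(2)
print('tested',*topface(ci,p,d,solid(ci,d,27,40,550,-25,55,85),32,40,6),sep='\n')
print('old',*topface(ci,p,d,solid(ci,d,23,40,470,-320,80,60),28,40,6),sep='\n')
c=onplane(ci,[(230,54),(396,54),(390,166),(234,167)],40); print('bed corners',c.round(1),c.mean(0))
c=onplane(ci,[(508,86),(605,90),(582,213),(491,212)],12); print('tray',c.round(1),c.mean(0))
for n,uv in(('padL',(152,191)),('padR',(471,191))): print(n,withdepth(ci,[uv],d[uv[1],uv[0]]).round(1))
E
```

```text
orange
(array([ 71., 153.]), np.int32(712), array([539.5, 294.9,  40.2,  31.4,  88.5]), array([539.7, 294.7,  27.5]))
(array([ 98., 211.]), np.int32(657), array([460.2, 279.5,  31.6,  40.7,  11.5]), array([460.2, 280.3,  27.6]))
tested
(array([329., 134.]), np.int32(906), array([ 5.309e+02, -3.330e+01,  4.020e+01,  3.240e+01,  4.000e-01]), array([531.2, -33.2,  31.9]))
(array([267., 169.]), np.int32(56), array([496.1,  46. ,  28.4,   1.3,  84.7]), array([496.3,  46. ,  34.5]))
old
(array([552., 193.]), np.int32(728), array([ 429.4, -319.2,   35.4,   41.5,    7.1]), array([ 430., -319.,   28.]))
bed corners [[ 630.4   70.    40. ]
 [ 613.5 -114.1   40. ]
 [ 487.2 -102.8   40. ]
 [ 503.2   84.9   40. ]] [558.58832832 -15.52572719  40.        ]
tray [[ 569.3 -259.5   12. ]
 [ 556.8 -391.2   12. ]
 [ 391.2 -379.3   12. ]
 [ 405.5 -245.5   12. ]] [ 480.71039688 -318.86030535   12.        ]
padL [[503.8 142.6 133.6]]
padR [[ 476.8 -159.1  136.3]]
```

>>> apply_moves(squeeze=40, targets=[[62,[31,-19.5,-20],[0,0,5.7]],[62,[31,-19.5,-70],[0,0,5.7]],[62,[31,-19.5,-120],[0,0,5.7]],[62,[31,-19.5,-170],[0,0,5.7]],[62,[31,-19.5,-215],[0,0,5.7]],[62,[31,-19.5,-250],[0,0,5.7]],[62,[31,-19.5,-270],[0,0,5.7]],[62,[31,-19.5,-280],[0,0,5.7]],[62,[31,-19.5,-287],[0,0,5.7]],[62,[31,-19.5,-287],[0,0,5.7]],[25,[31,-19.5,-287],[0,0,5.7]],[25,[31,-19.5,-287],[0,0,5.7]],[25,[31,-19.5,-287],[0,0,5.7]],[25,[31,-19.5,-287],[0,0,5.7]],[25,[31,-19.5,-287],[0,0,5.7]]])

```text
time_s: 6.2
eef_pos: [531.5, -33.3, 10.3]
ee_rot: [0.0, 1.0, 0.004, 0.001]
force: [-0.2, -0.0, 6.0]
grip_width: 0.37
grip_force: 41.0
```

>>> apply_moves(targets=[[25,[0,0,40],[0,0,0]],[25,[0,0,90],[0,0,0]],[25,[0,0,140],[0,0,0]],[25,[0,0,185],[0,0,0]],[25,[0,0,190],[0,0,0]],[25,[-3,-50,190],[0,0,-5.5]],[25,[-6,-100,190],[0,0,-5.5]],[25,[-8,-150,190],[0,0,-5.5]],[25,[-11,-200,190],[0,0,-5.5]],[25,[-14,-250,190],[0,0,-5.5]],[25,[-16,-289,180],[0,0,-5.5]],[25,[-16,-289,140],[0,0,-5.5]],[25,[-16,-289,100],[0,0,-5.5]]])

```text
time_s: 7.5
eef_pos: [514.3, -323.3, 107.6]
ee_rot: [0.0, 0.999, -0.045, 0.0]
force: [0.6, 1.0, -1.2]
grip_width: 0.367
grip_force: 40.3
```

>>> apply_moves(targets=[[25,[0,0,-50],[0,0,0]],[25,[0,0,-80],[0,0,0]],[25,[0,0,-95],[0,0,0]],[25,[0,0,-102],[0,0,0]],[25,[0,0,-102],[0,0,0]],[50,[0,0,-102],[0,0,0]],[50,[0,0,-102],[0,0,0]],[50,[0,0,-102],[0,0,0]],[50,[0,0,-60],[0,0,0]],[50,[0,0,-10],[0,0,0]],[60,[0,0,40],[0,0,0]],[60,[0,0,90],[0,0,0]],[60,[0,0,120],[0,0,0]]])

```text
time_s: 8.8
eef_pos: [515.3, -322.5, 234.2]
ee_rot: [0.002, 0.999, -0.044, 0.002]
force: [0.6, -0.0, -1.0]
grip_width: 0.705
grip_force: 0.0
```

>>> apply_moves(targets=[[60,[-10,50,50],[0,0,0]],[60,[-12,100,60],[0,0,0]],[60,[-15,150,60],[0,0,0]],[60,[-20,200,60],[0,0,0]],[60,[-25,250,60],[0,0,0]],[60,[-30,300,60],[0,0,0]],[60,[-35,350,60],[0,0,0]],[60,[-40,400,60],[0,0,0]],[60,[-45,450,60],[0,0,0]],[60,[-50,500,60],[0,0,0]],[60,[-55,550,60],[0,0,0]],[60,[-55,580,60],[0,0,0]],[60,[-55,580,60],[0,0,0]]])

```text
time_s: 10.1
eef_pos: [458.5, 262.4, 289.4]
ee_rot: [-0.001, 0.999, -0.041, 0.0]
force: [-0.9, -1.1, -0.6]
grip_width: 0.699
grip_force: 0.0
```

```bash
cat > look.py <<'E'
from h import *
import sys
s=ctrl.sense(); print(s['eef_pos'].round(1),s['ee_rot'].round(3),s['joints'].round(2))
ci=camera_info('wrist'); p,d=capture('wrist'); cv2.imwrite(f'pics/{sys.argv[1]}.png',p)
H=hsv(p)
for z in (28,32): print('z',z,*topface(ci,p,d,(H[...,0]<17)&(H[...,1]>120)&(H[...,2]>60),z,150,3),sep='\n')
E
python3 look.py w2
```

```text
[458.5 262.4 289.4] [-0.001  0.999 -0.041  0.   ] [0.3  0.28 1.38 0.   1.47 1.95]
z
28
(array([282.,  95.]), np.int32(935), array([539.3, 296.1,  38.5,  30.9,  88.1]), array([539.5, 296.1,  27.9]))
(array([300., 161.]), np.int32(831), array([459.8, 281.5,  31.5,  38.5,  11.5]), array([459.9, 281.5,  27.9]))
z
32
(array([282.,  95.]), np.int32(935), array([540. , 296.5,  35.8,  28.8,  87.2]), array([540.4, 295.7,  29.3]))
(array([300., 161.]), np.int32(831), array([459.8, 281.4,  28.3,  37.6,  14. ]), array([457.5, 278. ,  29.3]))
```

>>> apply_moves(targets=[[60,[20,10,0],[0,0,8.5]],[60,[40,20,-20],[0,0,17]],[60,[60,30,-50],[0,0,25.5]],[60,[79,38,-80],[0,0,34]],[60,[79,38,-110],[0,0,42.5]],[60,[79,38,-140],[0,0,51]],[60,[79,38,-150],[0,0,59.5]],[60,[79,38,-170],[0,0,68]],[60,[79,38,-190],[0,0,76.5]],[60,[79,38,-200],[0,0,85]],[60,[79,38,-200],[0,0,92.8]],[60,[79,38,-200],[0,0,92.8]],[60,[79,38,-200],[0,0,92.8]]])

```text
time_s: 11.45
eef_pos: [539.3, 295.0, 89.8]
ee_rot: [0.0, 0.722, 0.692, 0.0]
force: [-0.6, 0.6, -0.4]
grip_width: 0.703
grip_force: 0.0
```

>>> apply_moves(targets=[[60,[0,1,-40],[0,0,0]],[60,[0,1,-65],[0,0,0]],[60,[0,1,-78],[0,0,0]],[60,[0,1,-83.5],[0,0,0]],[60,[0,1,-83.5],[0,0,0]],[25,[0,1,-83.5],[0,0,0]],[25,[0,1,-83.5],[0,0,0]],[25,[0,1,-83.5],[0,0,0]],[25,[0,1,-83.5],[0,0,0]],[25,[0,1,-83.5],[0,0,0]],[25,[0,1,-40],[0,0,0]],[25,[0,1,10],[0,0,0]],[25,[0,1,60],[0,0,0]],[25,[0,1,110],[0,0,0]]])

```text
time_s: 12.85
eef_pos: [538.4, 296.7, 201.7]
ee_rot: [0.0, 0.721, 0.693, 0.0]
force: [0.9, 0.8, -0.3]
grip_width: 0.366
grip_force: 40.7
```

>>> apply_moves(targets=[[25,[3,-50,5],[0,0,-3]],[25,[6,-100,5],[0,0,-3]],[25,[9,-150,5],[0,0,-3]],[25,[12,-200,5],[0,0,-3]],[25,[14,-245,0],[0,0,-3]],[25,[14,-261,-20],[0,0,-3]],[25,[14,-261,-65],[0,0,-3]],[25,[14,-261,-110],[0,0,-3]],[25,[14,-261,-130],[0,0,-3]],[25,[14,-261,-130],[0,0,-3]]])

```text
time_s: 13.85
eef_pos: [551.2, 36.0, 66.8]
ee_rot: [-0.002, 0.739, 0.674, -0.002]
force: [-0.2, -0.4, 0.1]
grip_width: 0.365
grip_force: 40.7
```

>>> apply_moves(targets=[[25,[0,0,-35],[0,0,0]],[25,[0,0,-50],[0,0,0]],[25,[0,0,-58.5],[0,0,0]],[25,[0,0,-58.5],[0,0,0]],[50,[0,0,-58.5],[0,0,0]],[50,[0,0,-58.5],[0,0,0]],[50,[0,0,-58.5],[0,0,0]],[50,[0,0,-30],[0,0,0]],[48,[0,0,20],[0,0,0]],[48,[0,0,70],[0,0,0]],[48,[0,0,120],[0,0,0]],[48,[-10,50,140],[0,0,8]],[48,[-25,100,140],[0,0,16]],[48,[-45,150,140],[0,0,16]],[48,[-70,200,140],[0,0,16]],[48,[-93,245,140],[0,0,16]],[48,[-93,245,140],[0,0,16]],[48,[-93,245,140],[0,0,16]]])

```text
time_s: 15.65
eef_pos: [458.6, 282.8, 209.7]
ee_rot: [0.0, 0.636, 0.771, 0.0]
force: [-0.2, -0.6, -1.1]
grip_width: 0.565
grip_force: 0.0
```

```bash
python3 look.py w3
```

```text
[458.6 282.8 209.7] [0.    0.636 0.771 0.   ] [0.33 0.36 1.49 0.   1.29 0.14]
z
28
(array([316., 175.]), np.int32(1233), array([458.9, 282.7,  30.4,  38.7,  11.7]), array([459.1, 283.1,  28.1]))
z
32
(array([316., 175.]), np.int32(1233), array([459.2, 283.2,  28.9,  36.9,  11. ]), array([459. , 284.3,  29.3]))
```

View pics/w3.png

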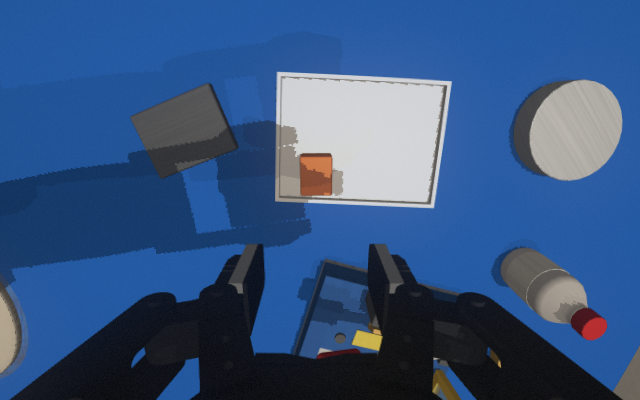

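The wrist view shows only one orange block left in the white tray, at (316,175), aligned with the fingers.

>>> apply_moves(targets=[[48,[0,0,-50],[0,0,1]],[48,[0,0,-100],[0,0,1]],[48,[0,0,-150],[0,0,1]],[48,[0,0,-185],[0,0,1]],[48,[0,0,-198],[0,0,1]],[48,[0,0,-203.5],[0,0,1]],[48,[0,0,-203.5],[0,0,1]],[25,[0,0,-203.5],[0,0,1]],[25,[0,0,-203.5],[0,0,1]],[25,[0,0,-203.5],[0,0,1]],[25,[0,0,-203.5],[0,0,1]],[25,[0,0,-160],[0,0,1]],[25,[0,0,-110],[0,0,1]],[25,[0,0,-60],[0,0,1]],[25,[0,0,-10],[0,0,1]],[25,[0,0,0],[0,0,1]]])

```text
time_s: 17.3
eef_pos: [461.6, 281.6, 216.1]
ee_rot: [0.003, 0.631, 0.776, 0.005]
force: [-0.3, 0.5, -0.9]
grip_width: 0.365
grip_force: 40.2
```

>>> apply_moves(targets=[[25,[12,-48,0],[0,0,-8]],[25,[24,-95,0],[0,0,-17]],[25,[36,-143,0],[0,0,-17]],[25,[48,-190,0],[0,0,-17]],[25,[60,-237,0],[0,0,-17]],[25,[72,-285,0],[0,0,-17]],[25,[85,-325,0],[0,0,-17]],[25,[85,-335,-20],[0,0,-17]],[25,[85,-335,-65],[0,0,-17]],[25,[85,-335,-110],[0,0,-17]],[25,[85,-335,-140],[0,0,-17]],[25,[85,-335,-140],[0,0,-17]]])

```text
time_s: 18.5
eef_pos: [542.5, -53.5, 65.8]
ee_rot: [-0.003, 0.739, 0.674, -0.002]
force: [-0.3, 1.0, 0.9]
grip_width: 0.364
grip_force: 40.2
```

Lower, release, and retreat to the wrist viewpoint used earlier.

>>> apply_moves(targets=[[25,[0,0,-35],[0,0,0]],[25,[0,0,-50],[0,0,0]],[25,[0,0,-58],[0,0,0]],[25,[0,0,-58],[0,0,0]],[50,[0,0,-58],[0,0,0]],[50,[0,0,-58],[0,0,0]],[50,[0,0,-58],[0,0,0]],[50,[0,0,-30],[0,0,0]],[48,[0,0,20],[0,0,0]],[48,[0,0,70],[0,0,-8]],[30,[-15,15,120],[0,0,-16]],[10,[-30,30,170],[0,0,-24]],[0,[-45,40,220],[0,0,-32]],[0,[-45,40,226],[0,0,-40]],[0,[-45,40,226],[0,0,-48]],[0,[-45,40,226],[0,0,-56]],[0,[-45,40,226],[0,0,-64]],[0,[-45,40,226],[0,0,-72]],[0,[-45,40,226],[0,0,-80]],[0,[-45,40,226],[0,0,-88]]])

```text
time_s: 20.5
eef_pos: [499.7, -14.1, 295.6]
ee_rot: [0.0, 1.0, -0.031, 0.0]
force: [-0.8, -1.2, 0.5]
grip_width: -0.004
grip_force: 0.0
```

```bash
python3 look.py w4
python3 - <<'E'
from h import *
p,d=capture('scene'); cv2.imwrite('pics/s2.png',p); ci=camera_info('scene')
vv,uu=np.mgrid[0:400,0:640]; P=withdepth(ci,np.c_[uu.ravel(),vv.ravel()],d.ravel()).reshape(400,640,3)
blk=(p.max(2)<60)&(P[...,2]>170)&(P[...,2]<260)&(P[...,0]>630)&(d>0)
for c,a,m in blobs(blk,8): print(c.round(0),a,np.median(P[m],0).round(1))
E
```

```text
[499.7 -14.1 295.6] [ 0.     1.    -0.031  0.   ] [-0.26  0.22  1.45 -0.    1.47  1.37]
z
28
(array([272., 118.]), np.int32(881), array([554.4,  34.5,  38.6,  31.2,  83.9]), array([557.8,  34.2,  30.5]))
(array([346., 121.]), np.int32(886), array([545.6, -53.3,  39.8,  31.2,  82.5]), array([545.6, -53.6,  30.7]))
z
32
(array([272., 118.]), np.int32(881), array([554.5,  34.6,  37.1,  31.1,  84. ]), array([554.6,  34.7,  31.8]))
(array([346., 121.]), np.int32(886), array([546.1, -52.9,  39.4,  31.2,  84.2]), array([546.3, -52.9,  31.9]))
[309. 203.] 127 [673.3 -21.  238.7]
```

View pics/w4.png

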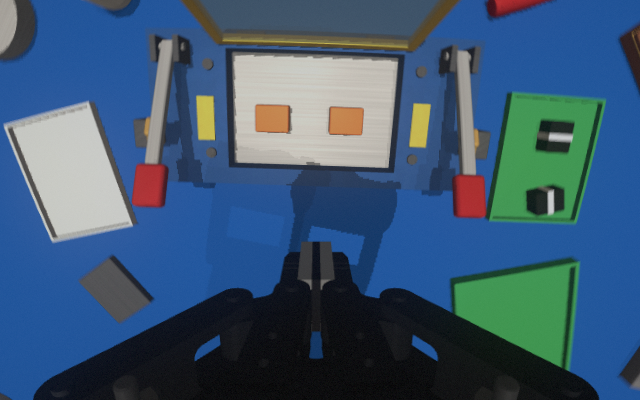

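The wrist view shows both orange blocks flat and apart in the bed at (272,118) and (346,121). Both tested blocks are in the green tray at (556,136) and (546,200). Next I go behind the bar to shut the cover.

>>> apply_moves(targets=[[0,[45,-3,5],[0,0,0]],[0,[90,-7,5],[0,0,0]],[0,[135,-10,5],[0,0,0]],[0,[180,-13,5],[0,0,0]],[0,[204,-15,0],[0,0,0]],[0,[204,-15,0],[0,0,0]],[0,[204,-15,0],[0,0,0]]])

```text
time_s: 21.3
eef_pos: [703.7, -29.1, 294.7]
ee_rot: [-0.0, 1.0, -0.027, -0.0]
force: [0.7, -0.5, 0.8]
grip_width: -0.002
grip_force: 0.0
```

>>> apply_moves(targets=[[0,[0,0,-40],[0,0,0]],[0,[0,0,-75],[0,0,0]],[0,[0,0,-75],[0,0,0]],[0,[-20,2,-73],[0,0,0]],[0,[-34,3,-72],[0,0,0]],[0,[-48,4,-72],[0,0,0]],[0,[-62,6,-73],[0,0,0]],[0,[-75,7,-74],[0,0,0]],[0,[-88,8,-76],[0,0,0]],[0,[-100,9,-79],[0,0,0]],[0,[-112,10,-83],[0,0,0]],[0,[-124,11,-87],[0,0,0]],[0,[-135,12,-91],[0,0,0]],[0,[-145,13,-96],[0,0,0]],[0,[-154,14,-100],[0,0,0]],[0,[-154,14,-100],[0,0,0]]])

```text
time_s: 22.9
eef_pos: [549.6, -15.1, 197.9]
ee_rot: [0.0, 1.0, -0.028, 0.002]
force: [0.7, 0.5, -0.0]
grip_width: 0.001
grip_force: 0.0
```

```bash
cat > bar.py <<'E'
from h import *
import sys
p,d=capture('scene'); cv2.imwrite(f'pics/{sys.argv[1]}.png',p); ci=camera_info('scene')
vv,uu=np.mgrid[0:400,0:640]; P=withdepth(ci,np.c_[uu.ravel(),vv.ravel()],d.ravel()).reshape(400,640,3)
Q=P[yellow(p)&(abs(P[...,1]+15)<125)&(P[...,0]>400)&(P[...,0]<720)&(d>0)]
s=(Q[:,0]-558.6)*.9957-(Q[:,1]+15.5)*.092
k=Q[:,2]>46
i=np.argsort(-Q[:,2])[:25]; print('max z pts',Q[i].mean(0).round(1),'s',s[i].mean().round(1),'theta',np.arctan2(Q[i,2].mean()-44,79.5-s[i].mean()).round(2))
E
python3 bar.py s3
```

```text
max z pts [560.3 -10.8 177.3] s 1.3 theta 1.04
```

View pics/s3.png

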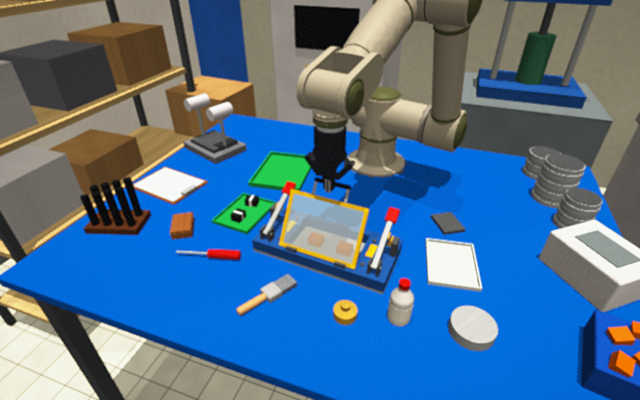

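Scene view: the cover is at about 1.0 rad and both blocks are in place. Now I press the bar down from above along its arc.

>>> apply_moves(targets=[[0,[5,0,10],[0,0,0]],[0,[6,0,50],[0,0,0]],[0,[6,0,54],[0,0,0]],[0,[-17,2,50],[0,0,0]],[0,[-18,2,30],[0,0,0]],[0,[-20,2,18],[0,0,0]],[0,[-33,3,6],[0,0,0]],[0,[-47,5,-6],[0,0,0]],[0,[-61,6,-21],[0,0,0]],[0,[-72,7,-36],[0,0,0]],[0,[-82.5,8,-53.5],[0,0,0]],[0,[-91,9,-70],[0,0,0]],[0,[-97.5,9.5,-89],[0,0,0]],[0,[-102,10,-107],[0,0,0]],[0,[-105,10,-127],[0,0,0]],[0,[-106,10,-145],[0,0,0]],[0,[-106,10,-147],[0,0,0]]])

```text
time_s: 24.65
eef_pos: [444.4, -5.3, 49.3]
ee_rot: [0.0, 1.0, -0.028, 0.0]
force: [-8.8, 2.5, 26.7]
grip_width: 0.001
grip_force: 12.9
```

```bash
python3 bar.py s4
python3 - <<'E'
from h import *
print(ctrl.sense()['force'],ctrl.sense()['eef_pos'])
E
```

```text
max z pts [587.8  -7.9  50.6] s 28.4 theta 0.13
[-5.94159645  1.3270945  14.6056241 ] [444.34821963  -5.25293813  49.55470874]
```

>>> apply_moves(targets=[[0,[0,0,-2],[0,0,0]],[0,[0,0,-2],[0,0,0]],[0,[0,0,45],[0,0,0]],[0,[0,0,95],[0,0,0]],[0,[0,0,145],[0,0,0]],[0,[0,0,160],[0,0,0]],[0,[20,48,160],[0,0,0]],[0,[40,96,160],[0,0,0]],[0,[60,144,160],[0,0,0]],[0,[60,149,160],[0,0,0]],[0,[60,149,160],[0,0,0]]])

```text
time_s: 25.8
eef_pos: [504.0, 145.0, 208.7]
ee_rot: [0.0, 1.0, -0.027, 0.0]
force: [-0.4, -0.3, -0.3]
grip_width: -0.0
grip_force: 0.0
```

```bash
python3 bar.py s5
python3 - <<'E'
from h import *
ci=camera_info('wrist'); print(ctrl.sense()['eef_pos'])
p,d=capture('wrist'); s=cv2.imread('pics/s5.png')[150:300,230:480]
P=None
vv,uu=np.nonzero(yellow(p)&(d>0)); Q=withdepth(ci,np.c_[uu,vv],d[yellow(p)&(d>0)]); k=(abs(Q[:,1]+15)<115)
print('wrist yellow z pct',np.percentile(Q[k][:,2],[2,25,50,75,98]).round(1))
a=cv2.resize(p,(480,300)); b=cv2.resize(s,(500,300),interpolation=cv2.INTER_CUBIC); a=cv2.copyMakeBorder(a,0,0,0,20,cv2.BORDER_CONSTANT)
cv2.imwrite('pics/c5.png',np.vstack([a,b]))
E
```

```text
max z pts [567.1 -18.3  50.5] s 8.8 theta 0.09
[503.80703405 143.75445113 208.62289386]Traceback (most recent call last):
  File "<stdin>", line 6, in <module>
    return _quantile_unchecked(
        a, q, axis, out, overwrite_input, method, keepdims, weights)
    return _ureduce(a,
                    func=_quantile_ureduce_func,
    ...<5 lines>...
                    overwrite_input=overwrite_input,
                    method=method)
    r = func(a, **kwargs)
    result = _quantile(arr,
                       quantiles=q,
    ...<2 lines>...
                       out=out,
                       weights=wgt)
    slices_having_nans = np.isnan(arr[-1, ...])
                                  ~~~^^^^^^^^^
IndexError: index -1 is out of bounds for axis 0 with size 0
```

Run:
```python
from h import *
p,d=capture('scene'); ci=camera_info('scene')
m=yellow(p)&(d>0); vv,uu=np.nonzero(m); Q=withdepth(ci,np.c_[uu,vv],d[m])
s=(Q[:,0]-558.6)*.9957-(Q[:,1]+15.5)*.092; t=(Q[:,0]-558.6)*.092+(Q[:,1]+15.5)*.9957
k=(abs(t)<113)&(s>-85)&(s<85)&(Q[:,2]>38)
for a,b in((-85,-60),(-60,-20),(-20,20),(20,60),(60,85)):
    j=k&(s>a)&(s<b); print(a,b,j.sum(),np.median(Q[j][:,2]).round(1))
c=cv2.resize(p[150:300,230:480],(750,450),interpolation=cv2.INTER_CUBIC); cv2.imwrite('pics/c5.png',c)
```

```text
-85 -60 113 47.8
-60 -20 53 47.8
-20 20 69 47.7
20 60 63 47.9
60 85 199 47.5
```

View pics/c5.png

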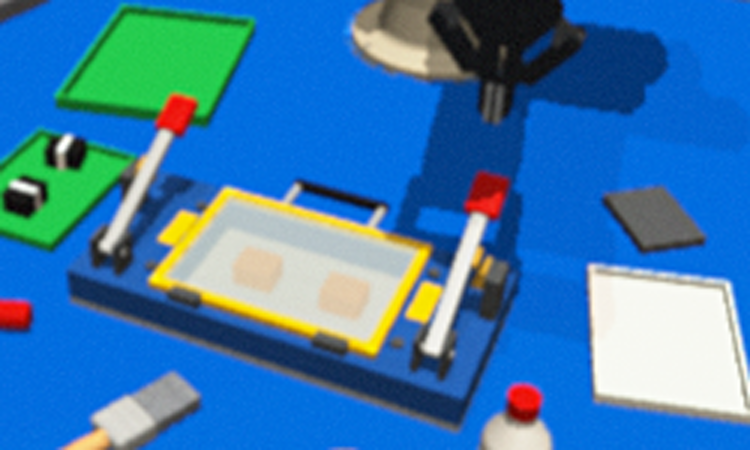

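The cover is flat (z 47.7 along its whole length) with both blocks under it. Pressing the left lever.

>>> apply_moves(targets=[[0,[0,1,-45],[0,0,0]],[0,[0,1,-70],[0,0,0]],[0,[-3,1,-82],[0,0,0]],[0,[-8,1,-95],[0,0,0]],[0,[-13,1,-108],[0,0,0]],[0,[-15,2,-120],[0,0,0]],[0,[-17,2,-130],[0,0,0]],[0,[-18,2,-137],[0,0,0]],[0,[-18,2,-140],[0,0,0]],[0,[-18,2,-140],[0,0,0]]])

```text
time_s: 26.95
eef_pos: [486.0, 145.1, 68.9]
ee_rot: [0.0, 1.0, -0.028, 0.0]
force: [-0.0, -4.9, 7.6]
grip_width: 0.0
grip_force: 3.8
```

>>> apply_moves(targets=[[0,[0,0,-2],[0,0,0]],[0,[0,0,-2],[0,0,0]],[0,[0,0,40],[0,0,0]],[0,[0,0,90],[0,0,0]],[0,[0,0,140],[0,0,0]],[0,[-2,-50,140],[0,0,0]],[0,[-3,-100,140],[0,0,0]],[0,[-4,-150,140],[0,0,0]],[0,[-5,-200,140],[0,0,0]],[0,[-7,-250,140],[0,0,0]],[0,[-8,-300,140],[0,0,0]],[0,[-8,-307,140],[0,0,0]],[0,[-8,-307,140],[0,0,0]]])

```text
time_s: 28.25
eef_pos: [477.2, -162.0, 207.7]
ee_rot: [-0.001, 1.0, -0.03, -0.001]
force: [-0.4, -0.0, -1.2]
grip_width: 0.004
grip_force: 0.0
```

>>> apply_moves(targets=[[0,[0,0,-45],[0,0,0]],[0,[0,0,-70],[0,0,0]],[0,[-3,0,-82],[0,0,0]],[0,[-8,0,-95],[0,0,0]],[0,[-13,1,-108],[0,0,0]],[0,[-15,1,-120],[0,0,0]],[0,[-17,1,-130],[0,0,0]],[0,[-18,1,-137],[0,0,0]],[0,[-18,1,-140],[0,0,0]],[0,[-18,1,-142],[0,0,0]],[0,[-18,1,-142],[0,0,0]]])

```text
time_s: 29.35
eef_pos: [459.9, -159.3, 68.6]
ee_rot: [-0.0, 1.0, -0.028, -0.0]
force: [-8.3, 8.1, 31.3]
grip_width: -0.001
grip_force: 15.5
```

Now lift clear, back off, and look.

>>> apply_moves(targets=[[0,[0,0,40],[0,0,0]],[0,[0,0,90],[0,0,0]],[0,[0,0,140],[0,0,0]],[0,[-20,40,190],[0,0,0]],[0,[-40,80,230],[0,0,0]],[0,[-50,120,240],[0,0,0]],[0,[-50,145,240],[0,0,0]],[0,[-50,145,240],[0,0,0]]])

```text
time_s: 30.15
eef_pos: [409.0, -11.8, 307.6]
ee_rot: [0.0, 1.0, -0.026, 0.001]
force: [0.4, 0.5, 0.1]
grip_width: -0.0
grip_force: 0.0
```

Run:
```python
from h import *
p,d=capture('scene'); ci=camera_info('scene')
for c,a,m in blobs(red(p)&(d>0),20):
    vv,uu=np.nonzero(m); print(c.round(0),a,np.median(withdepth(ci,np.c_[uu,vv],d[m]),0).round(1))
m=yellow(p)&(d>0); vv,uu=np.nonzero(m); Q=withdepth(ci,np.c_[uu,vv],d[m]); k=(abs(Q[:,0]-560)<85)&(abs(Q[:,1]+15)<110)&(Q[:,2]>38); print(np.percentile(Q[k][:,2],[5,50,95]).round(1))
cv2.imwrite('pics/c6.png',cv2.resize(p[130:300,200:500],(800,453),interpolation=cv2.INTER_CUBIC))
```

```text
[292. 201.] 70 [ 467.  -156.8   76. ]
[391. 228.] 86 [495.1 148.9  76.3]
[224. 254.] 234 [ 689.1 -267.8   21.1]
[404. 283.] 78 [726.3 216.3 119.6]
[44.7 47.7 49.8]
```

View pics/c6.png

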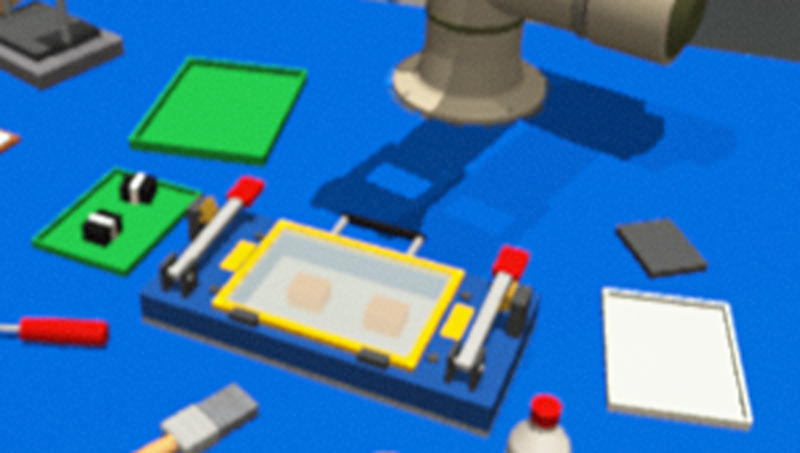

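Both pads are held down (z about 76, which is 0.40 rad). The cover is shut, both orange blocks are in the bed, and both tested blocks are in the small green tray. Handing in.

```bash
python3 -c "
from rig import ctrl
print(ctrl.finish_job())"
```

```text
the job is handed in; nothing more can be done
None
```

The job is done and handed in at about 30 s of robot time: the tested block is in the small green tray beside the old one, both new orange blocks are side by side in the bed, and the cover is fully shut with both clamp levers then pressed down and held by their pawls.

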